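# Shut down a dry bath and work its tube block free

### The job

Shut down the dry bath by pressing its three round keys fully in and letting each come back up, one at a time, from the smallest key to the largest. Then grip the metal tube block by its upright handle and, while it is still down in its well, rock it well over (about 8 degrees) to the bath's left and then just as far to its right, so that the two spring catches let go one after the other. Lift it straight up until its underside is just clear of the bath, about 1 to 4 cm above the deck, and finish still holding it there, upright and still, above its well and touching nothing else; leave the flask, beaker and tube rack where they are.

Things in the scene. Friction and masses are not known exactly. Their poses are not given: they have to be found in the camera images.
- bath: dry bath: fixed white box 210 (x) x 200 (y) x 75 mm high; its flat top, the deck, is 75 mm up. Origin: centre of its underside. +x points away from the robot (turned up to 0.35 rad), +y to the bath's left, also the robot's left. A well is sunk in the far half of the deck; three keys stand in a row along y in the near half, 62 mm nearer the robot than the origin
- well (a point): centre of the well's mouth, at deck height, 35 mm from the bath's origin along its +x. The well measures 66 (x) x 69 (y) mm and is 30 mm deep (floor 45 mm above the bench); it has a spring catch on its left and right sides
- catch_left (a joint): spring catch on the well's left (+y) side: a steel nose 5 mm high on the well floor, pressing inwards on the block's side with about 34 N, so that friction holds that side with some 20 N (a straight pull takes over 40 N). 0: on the block's side; -0.004 m: snapped in under the block, as it does once that lower edge is raised by 5 mm; it then props that edge 5 mm up
- catch_right (a joint): the same for the catch on the well's right (-y) side; 0 on the block's side, -0.004 m snapped in under it
- block_handle (a point): grip point on the axis of the tube block's handle: an upright black bar, 22 (x) x 18 (y) mm, 60 mm tall, on the middle of the block's top. The point is 18 mm below the bar's top and 82 mm above the block's underside; axes parallel to the bath's. Tip it about a lower edge by turning the grip with it: 8 degrees moves the point 11 mm sideways and lifts the other edge 8 mm. A level sideways shift in a firm grip only slides the block
- block_under (a point): centre of the tube block's underside. The block is an aluminium cuboid 60 (x) x 56 (y) x 40 mm high (without handle), about 0.4 kg, four vial holes in its top; it stands on the well floor, its top 10 mm above the deck, with 3 mm play at front and back and 6 mm at left and right, where the catches grip it
- key_small_top (a point): centre of the top of the smallest key, a white round push button, cap 16 mm across, in a black collar 32 mm across; the top stands 18 mm above the deck, the collar 12 mm. The three keys are in the row in any order, 56 mm apart
- key_middle_top (a point): the same for the middle-sized key: cap 24 mm, collar 40 mm across, same heights
- key_large_top (a point): the same for the largest key: cap 34 mm, collar 50 mm across, same heights
- key_small (a joint): travel of the smallest key: 0 up, 0.006 m fully in; a spring returns it; fully in takes 5 N
- key_middle (a joint): travel of the middle-sized key: 0 up, 0.006 m fully in; a spring returns it; fully in takes 5 N
- key_large (a joint): travel of the largest key: 0 up, 0.006 m fully in; a spring returns it; fully in takes 5 N
- flask: bystander: glass bottle with a blue cap, 68 mm across, 140 mm tall; origin at the centre of its underside
- beaker: bystander: glass beaker, 70 mm across, 85 mm tall; origin at the centre of its underside
- tube_rack: bystander: empty white tube rack, 110 x 200 x 50 mm high; origin at the centre of its underside
Not all that is in view belongs to the job. What is shaped like the part that bears block_handle but purple or yellow is not meant.

How it is judged:
By the outcome, as a careful person would: the job done as asked, in the order asked, and still so for the second after the job is handed in, while the arm keeps its last pose, push and grip.
It also fails if it takes over 64 s, if anything falls off the work surface, if the arm or the gripper's body presses on something with over 40 N, if the wrist force passes 120 N, or if a joint passes its speed limit or range.

### The arm

A 6-joint arm with a two-finger parallel gripper is mounted at the origin on the work surface. World frame = base frame: x ahead of the robot, y to its left, z up, the work surface at z = 0. Lengths are in m, angles in rad, forces in N, time in s.
With the tool pointing down it reaches from about 0.275 to 0.975 m from the base axis. Payload 8.4 kg.
Tool frame: the origin (TCP) lies on the centre line of the jaws, within the pads' length; the fingertips stand 17 mm ahead of it and the grasp point (between the pads) lies 2 mm behind it; z points along the fingers, y is the line along which they close (so a half turn about z gives the same grasp; the last joint's range is limited). The gripper opens to 92 mm and grips with 3 to 60 N. Pads are 20 mm wide; open, the fingers measure 128 mm over their backs; the gripper's body (75 mm by 189 mm) begins 69 mm behind the grasp point.
Start: joints at [1.281, 0.353, 1.633, -0, 1.155, -0.002], TCP at [0.177, 0.599, 0.232] pointing down, gripper open.
Joint ranges: [-2.63, 2.63], [-0.92, 2.1], [0.06, 2.66], [-1.3, 4.44], [0, 2.69], [-3.02, 3.02]. Speed limits (rad/s): [2.22, 2.22, 2.79, 3.14, 3.14, 3.14].

### API

Orientations are given as a unit quaternion [x, y, z, w].
In Python, from cell import reach, line_to, set_joints, let_go, gripper_close, sleep, inverse_kinematics, capture, camera_params, Unreachable, job_done, get_t, get_joints, get_qd, get_tau, get_eef_pos, get_tool_rot, get_wrist_force, get_torque, get_opening, get_grasp_force gives the robot as it stands. Calls block until the motion is done:
- reach(position, orientation): joint-space move of the TCP to a pose.
- line_to(position, frame=None, velocity=0.15): straight line of the TCP; frame=None keeps the orientation; velocity is the mean speed in m/s.
- set_joints(angles): joint-space move.
- let_go() and gripper_close(grasp_force=None): open the fingers fully, or close them until they stop; grasp_force is the grip in N (None keeps the last).
- sleep(seconds).
- inverse_kinematics(position, orientation): joint angles nearest the present ones, or None.
- capture(name): name is "scene" or "top" or "wrist"; returns (picture, depth): 420x560x3 uint8, red, green, blue; 420x560 float32, m along the optical axis (not along the pixel's ray), 0 where there is no reading.
- camera_params(name): a dict with "fx", "fy", "cx", "cy" (pixels), "k1" (the pictures are not rectified: a ray, as slopes to the right and down, at radius r is drawn at 1 + k1 r^2 times it, then the intrinsics apply), "eye" and "orientation" of the camera in the world. Camera axes: x right, y down, z forward; pixel columns grow to the right and rows downward; lengths in m; the calibration is good to about 2 mm. A picture is of the moment at which its call begins: read the wrist's pose just before it. camera_params takes no time and is no camera call; for the wrist camera it gives the pose at the moment of the call.
A pose or a line that the arm cannot do raises Unreachable and nothing moves.
- job_done(): hands the job in; it is judged then, once.
Readings, each from a call of its own:
- get_t(): time.
- get_joints(): joint angles.
- get_qd(): joint speeds.
- get_tau(): joint torques, N m.
- get_eef_pos(): TCP position.
- get_tool_rot(): TCP orientation.
- get_wrist_force(): force on the tool from outside, world axes, zero at the start.
- get_torque(): the same for the moment, N m.
- get_opening(): opening from 0.0 (shut) to 1.0 (fully open).
- get_grasp_force(): force on a finger pad.
Only numpy, scipy, OpenCV 4.12 (cv2) and the standard library are available. Lean on these libraries where they do the work, as an engineer would, in place of code of your own. Each camera call takes 0.05 s, during which the arm holds its last target. There are 200 camera calls.

## Working session

There is one attempt and no reset: what is moved stays moved. The work goes in short steps, each a Python script; the robot and the scene stay as the last script left them, time stands still between calls to the robot, and variables do not carry over. Pictures are saved under pics/ and viewed, at most 10 in all, crops included, and the job is handed in when it is done.

```bash
ls; mkdir -p pics
python3 - <<'E'
from cell import *
import cv2,numpy as np
for n in ("scene","top"):
    p,d=capture(n); cv2.imwrite(f"pics/{n}0.png",p[:,:,::-1]); np.save(f"pics/{n}0.npy",d)
    print(camera_params(n))
print(camera_params("wrist"),get_tool_rot(),get_t())
E
```

```text
pics
{'fx': 384.60507191151606, 'fy': 384.60507191151606, 'cx': 276.9713706052943, 'cy': 205.33828717245171, 'k1': -0.07277284624262247, 'eye': array([1.13669033, 0.73747275, 0.75504756]), 'orientation': array([ 0.27413599,  0.84340704, -0.43758106, -0.14844808])}
{'fx': 459.6410913222841, 'fy': 459.6410913222841, 'cx': 285.15527381408447, 'cy': 215.34469917608732, 'k1': 0.024665125805752915, 'eye': array([ 0.47740187, -0.00768831,  1.1857778 ]), 'orientation': array([-0.70402622,  0.70906278, -0.01845679,  0.03516251])}
{'fx': 343.4854596278637, 'fy': 343.4854596278637, 'cx': 277.3764163263406, 'cy': 206.65612363116486, 'k1': -0.07416272810160529, 'eye': array([0.10137085, 0.62164353, 0.3837535 ]), 'orientation': array([0.79280348, 0.59286227, 0.08431074, 0.11344018])} [ 1.43405452e-01  9.89663823e-01 -6.20878220e-04 -9.48528948e-05] 0.1
```

View pics/scene0.png

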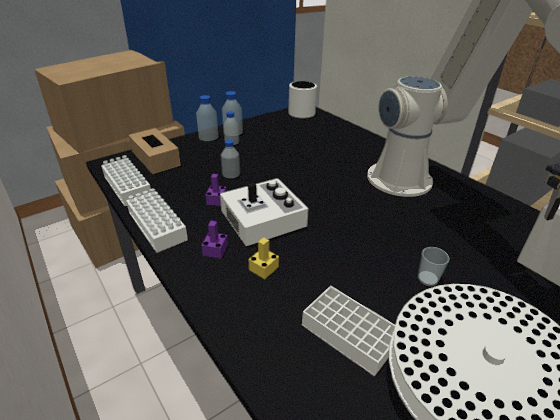

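View pics/top0.png

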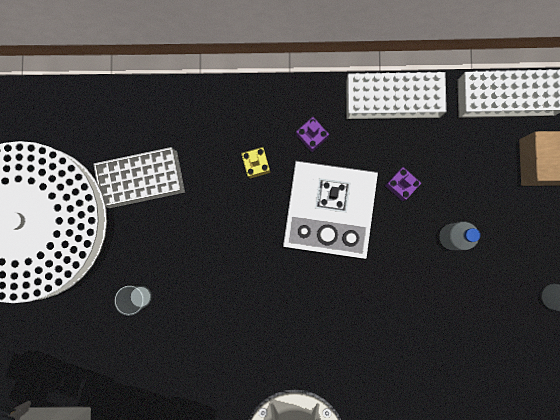

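Candidates in the top view: the black-handled block in the bath (333,195); purple (313,132), purple (404,183) and yellow (255,162) are decoys. I choose (333,195). Keys appear at (304,231) small, (327,235) large and (351,238) middle. Next I'll measure roughly and take close views with the wrist camera.

```bash
cat > h.py <<'E'
from cell import *
import cv2,numpy as np
from scipy.spatial.transform import Rotation as R
def ray(c,u,v):
    K=np.array([[c['fx'],0,c['cx']],[0,c['fy'],c['cy']],[0,0,1]])
    p=cv2.undistortPoints(np.array([[[u,v]]],float),K,np.array([c['k1'],0,0,0,0.]))[0,0]
    d=R.from_quat(c['orientation']).apply([p[0],p[1],1]); return np.array(c['eye']),d
def onz(c,u,v,z):
    e,d=ray(c,u,v); return e+d*(z-e[2])/d[2]
def cross(r1,r2):
    A=np.zeros((3,3));b=np.zeros(3);
    for e,d in (r1,r2):
        d=d/np.linalg.norm(d);P=np.eye(3)-np.outer(d,d);A+=P;b+=P@e
    return np.linalg.solve(A,b)
def down(yaw,roll=0):  # tool y along bath y; roll about bath x
    return (R.from_euler('z',yaw)*R.from_euler('x',roll)*R.from_euler('y',np.pi)).as_quat()
E
python3 - <<'E'
from h import *
c=camera_params("top")
for n,u,v,z in (("handle",333,193,.145),("ks",304,231,.093),("kl",327,235,.093),("km",351,238,.093)): print(n,onz(c,u,v,z).round(4))
for u,v in ((284,247),(366,258),(377,172),(297,162)): print(onz(c,u,v,.075).round(4))
w=camera_params("wrist");T=R.from_quat(get_tool_rot())
print(T.inv().apply(w['eye']-get_eef_pos()),(T.inv()*R.from_quat(w['orientation'])).as_matrix().round(3))
a=onz(c,304,231,.093)-onz(c,351,238,.093); yaw=-np.arctan2(a[0],a[1]);print(yaw)
for p in ([.45,-.12,.3],[.4,-.12,.3]):print(inverse_kinematics(p,down(yaw)),inverse_kinematics(p,down(yaw+np.pi)))
E
```

```text
handle [ 0.6067 -0.0924  0.145 ]
ks [ 0.5229 -0.0267  0.093 ]
kl [ 0.513  -0.0811  0.093 ]
km [ 0.5055 -0.1376  0.093 ]
[0.4854 0.0216 0.075 ]
[ 0.4579 -0.1747  0.075 ]
[ 0.6656 -0.2053  0.075 ]
[ 0.6924 -0.0114  0.075 ]
[ 7.92469713e-02  7.81926745e-05 -1.52830760e-01] [[ 0.001 -0.96  -0.28 ]
 [ 1.     0.001  0.001]
 [-0.    -0.28   0.96 ]]
-0.15512615831006504
[-0.26382318  0.03332687  1.87610982  0.          1.23215597 -1.67949335] [-2.63823180e-01  3.33268668e-02  1.87610982e+00 -4.44089210e-16
  1.23215597e+00  1.46209930e+00]
[-0.29504865 -0.05177891  1.96021778  0.          1.23315378 -1.71071882] [-2.95048651e-01 -5.17789059e-02  1.96021778e+00 -4.44089210e-16
  1.23315378e+00  1.43087383e+00]
```

Run:
```python
from h import *
import pickle
out=[]
for i,p in enumerate(([.55,-.04,.25],[.54,-.13,.25])):
    (reach if i==0 else lambda a,b:line_to(a))(p,down(-.14)); sleep(.3)
    c=camera_params("wrist"); im,d=capture("wrist"); out.append((c,im,d))
    cv2.imwrite(f"pics/w{i}.png",im[:,:,::-1])
pickle.dump(out,open("w.pkl","wb")); print(get_t(),get_joints())
```

```text
4.1667 [-2.38051768e-01  2.27240392e-01  1.76382184e+00  6.89535893e-05
  1.15052916e+00 -1.66964958e+00]
```

View pics/w0.png

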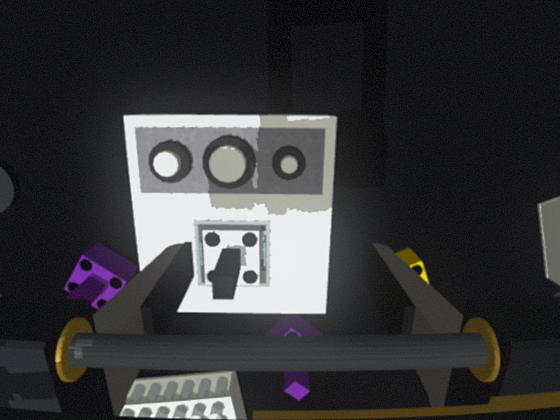

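View pics/w1.png

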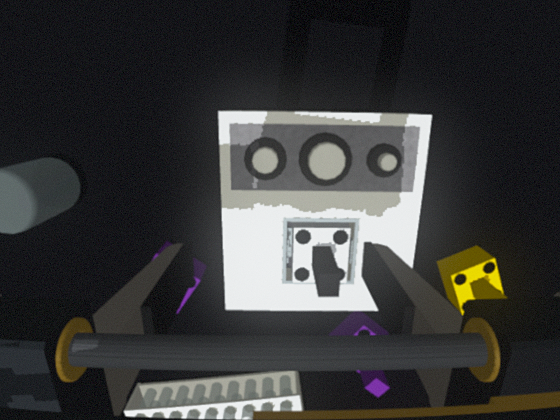

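w0 shows the middle key at (166,163), large (229,162), small (289,163) and the black handle with its top near (225,287). w1 shows them at (265,160), (326,160), (388,160) and (327,287). Now I'll fit the caps, triangulate, and crop the handle as the check.

Run:
```python
from h import *
import pickle
o=pickle.load(open("w.pkl","rb"))
seeds={"s":[(289,163),(388,161)],"m":[(166,163),(265,160)],"l":[(229,162),(326,160)]}
for k,s in seeds.items():
    q=[]
    for i,(u,v) in enumerate(s):
        g=cv2.cvtColor(o[i][1],cv2.COLOR_RGB2GRAY); 
        col=int(g[v-1:v+2,u-1:u+2].mean()); m=(g>90).astype(np.uint8)
        n,l,st,ce=cv2.connectedComponentsWithStats(m,connectivity=4); j=l[v,u]
        q.append((ce[j],st[j][2:5]));
    P=cross(*[ray(o[i][0],*q[i][0]) for i in (0,1)])
    print(k,col,[(a.round(1),b) for a,b in q],P.round(4),[onz(o[i][0],*q[i][0],.093).round(4) for i in (0,1)])
a=[cv2.resize(o[i][1][210:305,x:x+95],None,fx=4,fy=4,interpolation=cv2.INTER_CUBIC) for i,x in ((0,185),(1,275))]
b=np.hstack(a); b=np.clip(b.astype(float)**.7*255**.3,0,255).astype(np.uint8)
cv2.imwrite("pics/crop.png",b[:,:,::-1])
```

```text
s 169 [(array([288.7, 164.3]), array([ 18,  18, 250], dtype=int32)), (array([387.1, 161.7]), array([ 19,  18, 270], dtype=int32))] [ 0.5229 -0.0252  0.092 ] [array([ 0.5228, -0.0252,  0.093 ]), array([ 0.5226, -0.0255,  0.093 ])]
m 170 [(array([166.2, 163.3]), array([ 29,  28, 616], dtype=int32)), (array([264.6, 160.2]), array([ 26,  27, 559], dtype=int32))] [ 0.5062 -0.136   0.0926] [array([ 0.5061, -0.1359,  0.093 ]), array([ 0.5061, -0.136 ,  0.093 ])]
l 171 [(array([227. , 163.6]), array([  37,   38, 1116], dtype=int32)), (array([326.5, 160.7]), array([  38,   38, 1115], dtype=int32))] [ 0.5143 -0.0806  0.0931] [array([ 0.5144, -0.0806,  0.093 ]), array([ 0.5143, -0.0806,  0.093 ])]
```

View pics/crop.png

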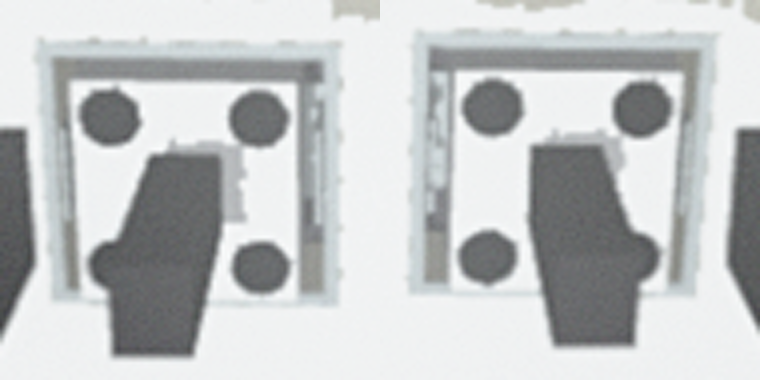

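The crop confirms the black-handled block in its well, standing between the walls. The far edge of the handle top runs (113–195, 356) left and (555–635, 346) right in crop pixels. I'll triangulate those corners, cross-check against depth, then press the small key.

Run:
```python
from h import *
import pickle
o=pickle.load(open("w.pkl","rb"))
px=lambda i,U,V:((U-380*i+.5)/4-.5+(185,275)[i],(V+.5)/4-.5+210)
C=[cross(ray(o[0][0],*px(0,*a)),ray(o[1][0],*px(1,*b))) for a,b in (((113,356),(555,346)),((195,355),(635,345)))]
print("far corners",[x.round(4) for x in C])
ks,km,kl=np.array([.5229,-.0253,.093]),np.array([.5061,-.136,.093]),np.array([.5143,-.0806,.093])
a=ks-km; yaw=-np.arctan2(a[0],a[1]); X=np.array([np.cos(yaw),np.sin(yaw),0]);print("yaw",yaw,np.linalg.norm(a))
print("handle from corners",((C[0]+C[1])/2-.011*X).round(4)," well from keys",((ks+km)/2+.097*X).round(4))
for c,im,d in o:
    v,u=np.mgrid[250:305,190:360]; P=[]
    for y,x in zip(v.ravel(),u.ravel()):
        if im[y,x].max()<120 and d[y,x]>0:
            e,r=ray(c,x,y); p=e+r*d[y,x]   # r has unit z in cam frame
            if .137<p[2]<.155 and np.hypot(*(p[:2]-[.607,-.094]))<.03: P.append(p)
    P=np.array(P);print(len(P),P.mean(0).round(4),np.median(P[:,2]).round(4)) if len(P) else 0
# press small key: closed fingers
gripper_close(10)
q=down(yaw)
line_to(ks+[0,0,.017+.015],q); print(get_opening(),get_wrist_force().round(2),get_t())
z=ks[2]+.017+.004
while z>ks[2]+.017-.012:
    line_to([*ks[:2],z],velocity=.03); f=get_wrist_force()[2]; print(round(z-.017,4),get_eef_pos()[2].round(4)-.017,f.round(2))
    if f>14: break
    z-=.002
sleep(.2);print(get_wrist_force().round(2))
line_to(ks+[0,0,.017+.02]); print(get_t())
```

```text
far corners [array([ 0.6197, -0.1049,  0.1448]), array([ 0.6227, -0.0877,  0.1433])]
yaw -0.15061225645234652 0.1119675399390377
handle from corners [ 0.6103 -0.0946  0.1441]  well from keys [ 0.6104 -0.0952  0.093 ]
576 [ 0.6082 -0.0943  0.1441] 0.1447
573 [ 0.6079 -0.0951  0.1441] 0.1447
0.00596418257963025 [ 1.13 -0.21  0.48] 6.75
0.097 0.097 1.03
0.095 0.095 2.72
0.093 0.093 3.43
0.091 0.09129999999999999 8.94
0.089 0.091 29.38
[-8.44 -2.59 27.85]
8.775
```

Run:
```python
from h import *
ks=np.array([.5229,-.0253,.093])
sleep(.3);f0=get_wrist_force();print(f0.round(2),R.from_quat(get_tool_rot()).as_matrix()[:,2].round(4),get_opening())
z=.102
while z>.088:
    line_to([*ks[:2],z+.017],velocity=.05); sleep(.05); f=get_wrist_force()-f0; print(round(z,4),(get_eef_pos()[2]-.017).round(4),f.round(2))
    if f[2]>15: break
    z-=.001
im,_=capture("scene"); cv2.imwrite("pics/press.png",cv2.resize(im[150:260,190:340],None,fx=5,fy=5)[:,:,::-1])
line_to([*ks[:2],.13]); print(get_t())
```

```text
[-0.32  0.29  0.15] [-1.4e-03  1.0e-04 -1.0e+00] 0.00659657826879192
0.102 0.1017 [-0.17 -0.17 -1.03]
0.101 0.1011 [-0.29  0.11 -0.21]
0.1 0.1 [ 0.12 -0.41  0.33]
0.099 0.099 [ 0.67 -0.06 -1.08]
0.098 0.098 [ 0.77 -0.28  0.7 ]
0.097 0.0971 [ 0.62 -0.2   1.93]
0.096 0.0961 [ 0.78 -0.92  2.  ]
0.095 0.0951 [-0.07 -0.01  3.01]
0.094 0.0941 [ 0.87 -0.6   4.96]
0.093 0.0931 [ 0.5  -0.2   4.07]
0.092 0.092 [ 1.28 -0.79  4.06]
0.091 0.0913 [ 0.63 -0.59  7.99]
0.09 0.0911 [-3.21 -0.75 18.96]
13.4417
```

View pics/press.png

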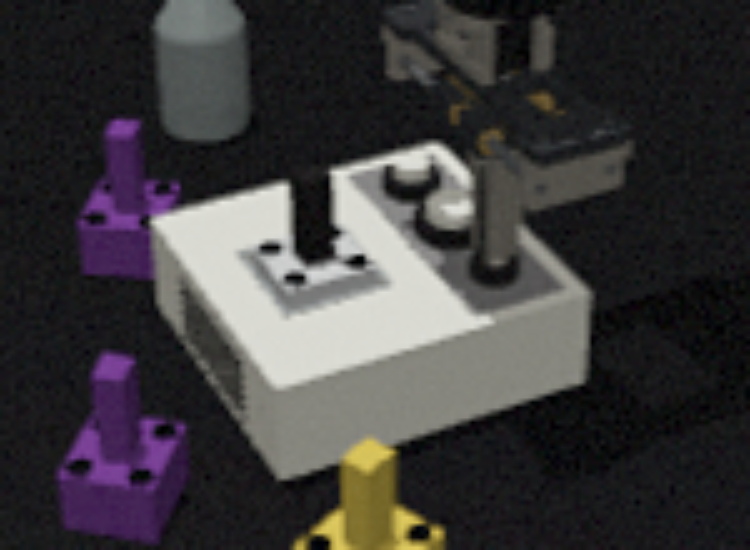

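The fingertip closes onto the cap with about 6 mm of travel (contact 0.098, hard stop 0.0915 at >5 N). The picture shows the finger down on the collar at (495,265), with the other two caps up. Next: middle, then large.

Run:
```python
from h import *
yaw=-.1506
for n,k in (("m",[.5061,-.136]),("l",[.5143,-.0806])):
    line_to([*k,.13],velocity=.12); sleep(.15); f0=get_wrist_force()
    for z in (.099,.096,.093,.0915,.0905,.0895,.0885):
        line_to([*k,z+.017],velocity=.04); sleep(.05); f=get_wrist_force()-f0; print(n,z,(get_eef_pos()[2]-.017).round(4),f.round(1))
        if f[2]>16: break
    sleep(.2); line_to([*k,.13],velocity=.08); sleep(.2)
h=[.6095,-.0948]
line_to([.53,-.083,.22],velocity=.2); let_go()
line_to([*h,.22],down(yaw),velocity=.15)
print(get_opening(),get_t(),get_eef_pos())
im,_=capture("scene"); cv2.imwrite("pics/pre.png",cv2.resize(im[110:260,190:340],None,fx=4,fy=4)[:,:,::-1])
```

```text
m 0.099 0.0989 [ 0.  -0.8 -0.7]
m 0.096 0.0963 [ 0.6 -0.4  0.9]
m 0.093 0.0932 [ 2.1 -0.8  2.3]
m 0.0915 0.0917 [ 2.1 -1.1  3.5]
m 0.0905 0.0913 [ 0.2 -0.3 11.3]
m 0.0895 0.0911 [-1.8 -0.8 21.5]
l 0.099 0.0989 [-0.2  0.2  0.7]
l 0.096 0.0962 [ 0.  -1.4  2.4]
l 0.093 0.0932 [ 1.4 -1.6  4. ]
l 0.0915 0.0917 [ 1.9 -1.   5.3]
l 0.0905 0.0913 [ 0.3 -0.2 13.9]
l 0.0895 0.0911 [-3.5 -0.8 24. ]
1.0029177396659386 23.8917 [ 0.60870615 -0.09467845  0.21953773]
```

View pics/pre.png

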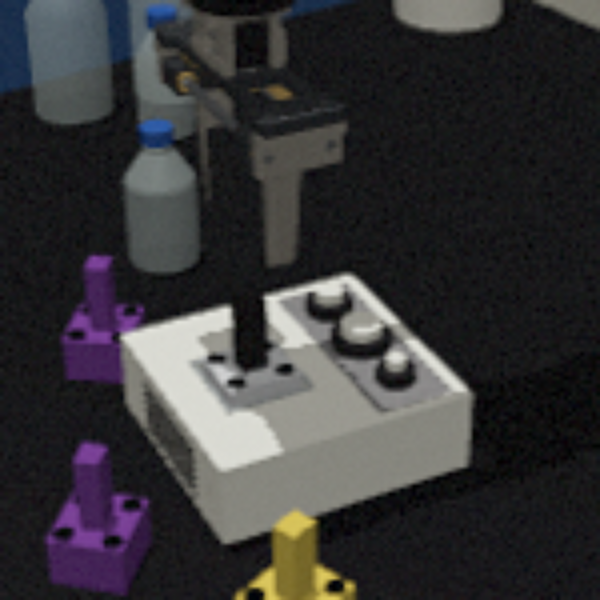

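All three caps are up again at (330,295), (362,330), (396,360), and the open fingers are astride and above the black handle at (248,320). I'll grip, then rock left.

```bash
cat > rock.py <<'E'
from h import *
YAW=-.1506
B=R.from_euler('z',YAW)
def tilt(base,tilt_deg,side,floor=0.):
    """TCP pose when the block (underside centre `base`, upright) is tipped about its lower edge; side +1 left edge,-1 right"""
    th=-np.radians(tilt_deg)*side
    piv=np.array([0,.028*side,floor]); g=np.array([0,-.028*side,TH])
    return base+B.apply(piv+R.from_euler('x',th).apply(g)), down(YAW,th)
TH=.080
E
python3 - <<'E'
from rock import *
line_to([.6095,-.0948,.125],velocity=.08); f0=get_wrist_force()
gripper_close(60); sleep(.3)
p=np.array(get_eef_pos()); print(p,get_opening(),get_grasp_force(),(get_wrist_force()-f0).round(1))
base=np.array([.6095,-.0948,.125-TH]); np.save("base.npy",base)
for a in (1.5,3,4.5,6,7.5,8.7):
    P,q=tilt(base,a,1); line_to(P,q,velocity=.03)
    print(a,(get_eef_pos()-P).round(4),(get_wrist_force()-f0).round(1),(get_torque()).round(2),round(get_grasp_force(),1))
sleep(.3); Z=B.inv().apply(R.from_quat(get_tool_rot()).as_matrix()[:,2]);print("tool tilt",np.degrees(np.arcsin(Z[1])),get_opening(),get_t())
im,_=capture("wrist");cv2.imwrite("pics/rl.png",im[:,:,::-1])
im,_=capture("scene"); cv2.imwrite("pics/rls.png",cv2.resize(im[140:260,190:340],None,fx=5,fy=5)[:,:,::-1])
E
```

```text
[ 0.60947931 -0.09504293  0.12500901] 0.19450723190064795 59.99992311000824 [-0.7 -3.4  0.5]
1.5 [0. 0. 0.] [-1.3 -4.5 -0.6] [-0.76  0.12 -0.  ] 60.0
3 [-0.  0. -0.] [ 0.2 -3.3 -0.8] [-0.77  0.05 -0.03] 60.0
4.5 [-0.0003 -0.0022  0.0004] [ -1.1 -13.7   1.9] [-3.91  0.62 -0.05] 60.1
6 [-0.0006 -0.0034  0.0002] [ -1.4 -19.6  -0.3] [-4.74  0.43 -0.02] 60.1
7.5 [-0.0006 -0.0034  0.0002] [ -2.5 -20.2  -1.5] [-4.74  0.27  0.01] 60.1
8.7 [-0.0007 -0.0035  0.0002] [ -1.8 -19.7  -0.5] [-4.76  0.31  0.03] 60.1
tool tilt -9.004934185792438 0.19550234240326284 28.4917
```

View pics/rls.png

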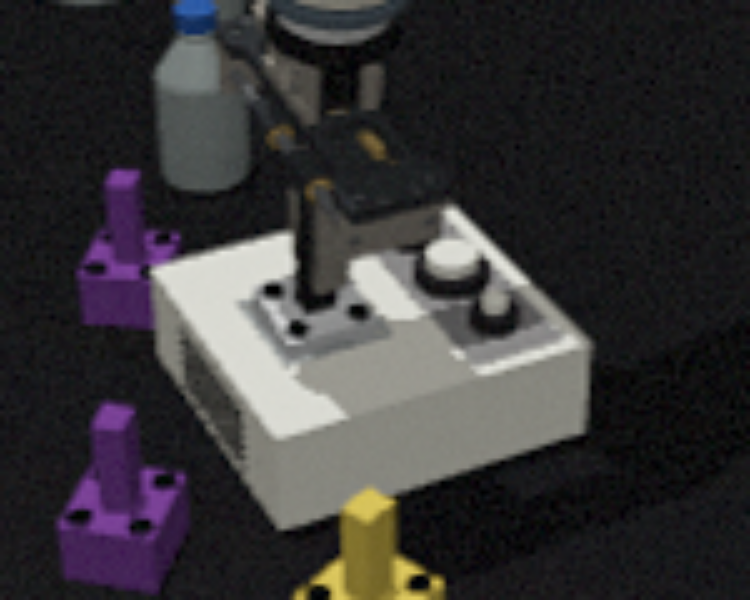

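The block's top at (315,310) leans, but it's unclear how far. I'll measure its tilt from wrist depth.

```bash
cat > meas.py <<'E'
from rock import *
def block_tilt(view="wrist"):
    c=camera_params(view); im,d=capture(view); base=np.load("base.npy")
    v,u=np.mgrid[0:420,0:560]
    K=np.array([[c['fx'],0,c['cx']],[0,c['fy'],c['cy']],[0,0,1]])
    n=cv2.undistortPoints(np.stack([u.ravel(),v.ravel()],1)[:,None].astype(float),K,np.array([c['k1'],0,0,0,0.]))[:,0]
    P=np.c_[n,np.ones(len(n))]*d.ravel()[:,None]
    W=R.from_quat(c['orientation']).apply(P)+c['eye']
    L=B.inv().apply(W-[base[0],base[1],0])
    ok=(d.ravel()>0)&(abs(L[:,0])<.027)&(abs(L[:,1])<.034)&(L[:,2]>.077)&(L[:,2]<.15)&(im.reshape(-1,3).min(1)>130)
    Q=L[ok]
    for _ in range(4):
        A=np.c_[Q[:,:2],np.ones(len(Q))]; s=np.linalg.lstsq(A,Q[:,2],rcond=None)[0]; r=abs(A@s-Q[:,2]); Q=Q[r<max(.002,np.median(r)*2.5)]
    print(view,"n",len(Q),"slope y deg %.2f x deg %.2f z0 %.4f"%(*np.degrees(np.arctan(s[[1,0]])),s[2]),"y range",np.percentile(Q[:,1],[1,99]).round(4),"x",np.percentile(Q[:,0],[1,99]).round(4))
E
python3 - <<'E'
from meas import *
block_tilt(); block_tilt("top"); block_tilt("scene")
im=capture("wrist")[0]
cv2.imwrite("pics/wc.png",cv2.resize(im[190:320,180:370],None,fx=4,fy=4)[:,:,::-1])
E
```

```text
wrist n 2247 slope y deg -9.50 x deg 0.01 z0 0.0892 y range [-0.0249  0.0291] x [-0.0268  0.0025]
top n 45 slope y deg -10.29 x deg 4.73 z0 0.0915 y range [-0.0103  0.0267] x [-0.0269 -0.0127]
scene n 54 slope y deg -7.99 x deg 1.40 z0 0.0884 y range [-0.0078  0.0302] x [-0.0256  0.0267]
```

View pics/wc.png

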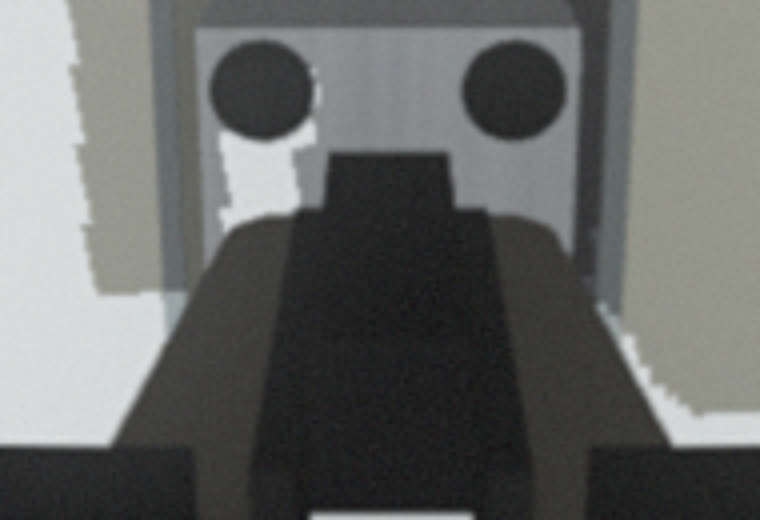

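The block tilts 9.0–9.5° left with the grip, so the right catch has let go. The constant −20 N is the left catch pushing the block about 3.5 mm right. I'll re-centre it with a corrected command, then rock right about the propped edge.

Run:
```python
from meas import *
base=np.load("base.npy"); Y=B.apply([0,1,0]); off=0.
def go(a,side,fl,n=1,tag=""):
    global off
    for _ in range(n):
        P,q=tilt(base,a,side,fl); line_to(P+off*Y,q,velocity=.03); sleep(.05)
        e=B.inv().apply(P-get_eef_pos()); off=float(np.clip(off+.8*e[1],-.008,.008))
    print(tag,a,"err(bath) mm",(e*1e3).round(1),"off %.1f"%(off*1e3),B.inv().apply(get_wrist_force()).round(1),round(get_grasp_force()),round(get_t(),1))
go(8.7,1,0,4,"L"); go(7,1,0,1,"L"); go(5.1,1,0,2,"L")
for a in (-3.5,-1.5,.5,2,3.5,5,6.5,8,8.7): go(a,-1,.005,1,"R")
go(8.7,-1,.005,2,"R"); sleep(.2)
Z=B.inv().apply(R.from_quat(get_tool_rot()).as_matrix()[:,2]);print("tool tilt",np.degrees(np.arcsin(Z[1])),get_t())
block_tilt(); np.save("off.npy",off)
```

```text
L 8.7 err(bath) mm [ 0.2  0.4 -0.4] off 5.6 [  2.6 -27.8   1.1] 60 30.0
L 7 err(bath) mm [ 0.2  0.3 -0.5] off 5.8 [  1.4 -28.4   1. ] 60 30.3
L 5.1 err(bath) mm [ 0.1 -0.1 -0.6] off 5.8 [  1.3 -28.1   1.7] 60 30.9
R -3.5 err(bath) mm [ 0.4 -0.4  0.5] off 5.5 [  1.9 -25.8  -4.6] 60 31.2
R -1.5 err(bath) mm [ 0.4 -0.6  0.8] off 5.0 [  0.7 -23.6  -6.7] 60 31.5
R 0.5 err(bath) mm [ 0.4 -0.   0.7] off 4.9 [  0.5 -24.9  -7.2] 60 31.8
R 2 err(bath) mm [ 0.2 -4.8  0.2] off 1.1 [ 0.4  0.2 -3.6] 60 32.1
R 3.5 err(bath) mm [ 0.6 -3.2  0.4] off -1.4 [ 0.1  6.4 -3.2] 60 32.5
R 5 err(bath) mm [ 0.5 -2.3  0.2] off -3.2 [ 0.4 14.2 -2.5] 60 32.9
R 6.5 err(bath) mm [ 0.6 -1.6  0.1] off -4.5 [-0.1 18.4 -2.4] 60 33.2
R 8 err(bath) mm [ 0.   3.6 -0.1] off -1.7 [-0.9  5.2 -1.1] 60 33.5
R 8.7 err(bath) mm [-0.1  1.7 -0.1] off -0.3 [ 0.4  1.8 -0.3] 60 33.8
R 8.7 err(bath) mm [-0.1 -0.1 -0.1] off 0.2 [ 0.7 -3.   0.6] 60 34.4
tool tilt 8.69019612769257 34.625
wrist n 2340 slope y deg 8.53 x deg 0.20 z0 0.0942 y range [-0.0333  0.0212] x [-0.0268  0.0033]
```

The left catch released at about 1–2°, where the side force vanished. The block reads 8.5–8.7° to the right. Next: upright, then lift to about 22 mm above the deck.

Run:
```python
from meas import *
base=np.load("base.npy")
for a in (6,3,1,0):
    P,q=tilt(base,a,-1,.006); line_to(P,q,velocity=.03); print(a,B.inv().apply(get_wrist_force()).round(1),(P-get_eef_pos()).round(4))
block_tilt()
for z in (.13,.14,.155,.177):
    line_to([base[0],base[1],z],velocity=.05); print(z,B.inv().apply(get_wrist_force()).round(1),get_eef_pos().round(4),get_opening())
sleep(.5); block_tilt(); print(get_t())
a,b=capture("scene")[0],capture("wrist")[0]
m=np.hstack([cv2.resize(a[140:240,190:320],(400,308)),cv2.resize(b[100:408,80:480],(400,308))])
cv2.imwrite("pics/fin.png",m[:,:,::-1])
```

```text
6 [-0.4  0.2 -4.3] [ 0.0005 -0.0013  0.0006]
3 [-0.  -0.  -4.6] [ 0.0003 -0.0007  0.0004]
1 [-0.7  0.1 -4.9] [ 0.0002 -0.0002  0.0001]
0 [-1.5 -0.8 -4.9] [0.0001 0.     0.0001]
wrist n 2270 slope y deg 0.07 x deg 0.07 z0 0.0904 y range [-0.0273  0.0275] x [-0.0268  0.0029]
0.13 [-0.5 -0.1 -1.2] [ 0.6097 -0.095   0.1303] 0.19256090687577704
0.14 [-0.8 -0.  -3.8] [ 0.6098 -0.0948  0.1405] 0.19308364395844574
0.155 [-0.8  0.3 -4.6] [ 0.6098 -0.0948  0.1555] 0.1888135928194332
0.177 [-0.1  0.3 -4.8] [ 0.6096 -0.0948  0.1772] 0.1895662668385496
wrist n 2505 slope y deg -0.06 x deg 0.06 z0 0.1363 y range [-0.0275  0.0281] x [-0.0269  0.0041]
37.9917
```

View pics/fin.png

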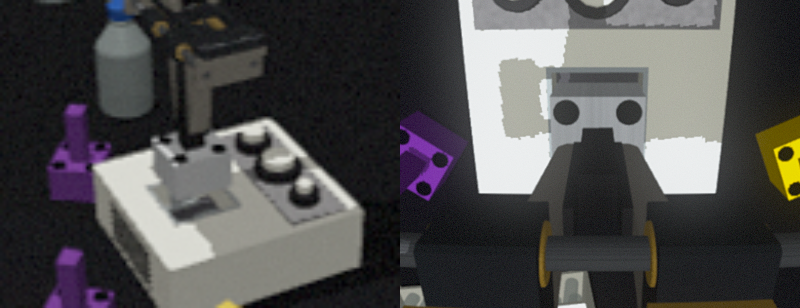

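The block hangs upright at (190,165) with its top at z = 0.136, so its underside is at about 0.096–0.097, 2 cm above the deck. It's above its well with the wrist carrying about 4.8 N, and the keys are up. I'll hand in.

```bash
python3 -c "
from cell import *
print(job_done(),get_t())"
```

```text
the job is handed in; nothing more can be done
the job is handed in; nothing more can be done
```

I pressed the keys smallest to largest (the smallest twice, the second time to confirm full travel), rocked the block about 9° left then 8.7° right so both catches let go, and handed in at about 38 s with it held upright and still about 2 cm above the deck over its well.

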